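# Refit the return spring of a microscope stage slide

### The arm

A 7-joint arm with a two-finger parallel gripper is mounted at the origin on the work surface. World frame = base frame: x ahead of the robot, y to its left, z up, the work surface at z = 0. Lengths are in m, angles in rad, forces in N, time in s.
With the tool pointing down it reaches from about 0.4 to 0.85 m from the base axis. Payload 10.4 kg.
Tool frame: the origin (TCP) lies at the very end of the fingers, on their centre line; the grasp point (between the pads) lies r.pinch_z behind it (r.pinch_z is the distance from the TCP to the grasp point, in m); z points along the fingers, x is the direction in which the jaws open and shut, and the axes are right-handed (so a half turn about z gives the same grasp; the last joint's range is limited). The gripper opens to 87 mm and grips with 3 to 60 N. Pads are 19 mm wide; open, the fingers measure 117 mm over their backs; the gripper's body (75 mm by 190 mm) begins 51 mm behind the grasp point.
Start: joints at [1.094, 0.332, -0.065, 1.46, 0.022, 1.35, -0.088], TCP at [0.274, -0.562, 0.223] pointing down, gripper open.
Joint ranges: [-2.6, 2.6], [-0.5, 2.12], [-1.47, 1.34], [0.16, 2.42], [-1.27, 4.41], [0.06, 2.06], [-2.6, 2.6]. Speed limits (rad/s): [2.22, 2.22, 2.79, 2.79, 3.14, 3.14, 3.14].

### API

Orientations are given as a unit quaternion [x, y, z, w].
In Python, from bench import r gives the robot as it stands.
- The arm moves only by the tool carry_out, never from a script. Its argument "increments" is text: rows parted by semicolons, each of 7 numbers parted by spaces: the turn, a rotation vector about the tool's x, y, z in degrees, then the shift along the tool's x, y, z in m, then the finger opening in m, from 0 to 0.087. A call has exactly 5 rows; each row is the pose to reach, as a shift and turn from the pose measured when the call began, along the tool's axes at that moment; what a row does not reach only later rows make up. A row lasts 1/8 s, in which the tool goes at most 62.5 mm and 10.7 degrees, less where a joint would pass 70% of its speed; a pose out of reach is approached as far as the arm can. A call with a gripper value outside its range is refused whole. The fingers move at their own pace and stop on an object; "squeeze" is the grip in N (left out, the last holds). Time passes only in rows, so rows that repeat a pose let the fingers close, or fill a call up. It gives the time, the measured TCP pose, the force and the opening at its end, in the units of the state.
- r.read_state(): the state, without advancing time (a new reading comes with each control period).
- r.camera(name): name is "scene" or "top"; returns (picture, depth): 420x560x3 uint8, blue, green, red; 420x560 float32, m along the optical axis (not along the pixel's ray), 0 where there is no reading.
- r.camera_model(name): a dict with "K" (3x3 intrinsics, pixels), "extrinsics" (4x4, takes a point from camera to world coordinates). Camera axes: x right, y down, z forward; pixel columns grow to the right and rows downward; lengths in m; the calibration is good to about 2 mm. A picture is of the moment at which its call begins. camera_model takes no time and is no camera call.
- r.close_job(): hands the job in, once; it reports no verdict.
The state is a dict: "time": time; "joint_positions": joint angles; "joint_vel": joint speeds; "joint_torque": joint torques, N m; "ee_pos": TCP position; "eef_rot": TCP orientation; "ft_force": force on the tool from outside, world axes, zero at the start; "torque": the same for the moment, N m; "width": finger opening in m.
Only numpy, scipy, OpenCV 4.12 (cv2) and the standard library are available. Lean on these libraries where they do the work, as an engineer would, in place of code of your own. Each camera call takes 0.05 s, during which the arm holds its last target.

### The job

The tension spring lying on the plastic rest is the return spring of the microscope's stage module. Put its down-turned hook fully into the hole of the module's anchor block, leave it there, then stretch the spring and slip its eye over the headed post at the other end, so that it stays under tension, caught round the post below the head, and let go. Be gentle: feel for the hole and never press or pull the spring hard (over 30 N) against the module, never stretch it more than 45 mm, and leave the other things where they are.

Things in the scene. Friction and masses are not known exactly. Their poses are not given: they have to be found in the camera images.
- module: Stage slide module, fixed to the bench. Aluminium base plate 240 x 130 x 10 mm; origin at the centre of its underside; x runs from the anchor block (-x) to the headed post (+x), z up. On its middle line a grey spring bed (52 mm wide, x -55 to 50 mm), its top 28 mm above the underside, level with the steel anchor block's top (block 36 mm in x, 80 in y, 18 high).
- hole_middle (a point): Middle of the anchor block's range, on the level of its top (module x -75, y 0, z 28 mm). The block is clamped at an unreported place up to 15 mm either way along the module's y, and does not move under hand forces; so the hole lies on the line through this point along y, at most 15 mm off. Hole: slot 10 mm in x, 7 mm in y, 16 mm deep, in the centre of the block, sharp-edged.
- post (a point): Top centre of the headed steel post (module x 70 mm, y 0, z 42.5 mm, i.e. 14.5 mm above the spring bed). Head 11 mm wide, its top tapering to 6 mm; its underside lies 11 mm above bed level (narrow rim), neck 7 mm wide below it down to a wide foot at bed level. The post is 145 mm from hole_middle.
- spring: Hook end of the tension spring (whole spring about 95 g): flat steel end fitting 24 mm long, 14 wide, 14 high, x 10 to 34 mm from the origin. Origin on the hook's axis, level with the fitting's underside; x points along the spring to the eye, z up. The hook is a 5 mm round flat-ended pin at x 0, pointing down. At the start the fittings lie flat on the rest, the hook free beyond its end.
- hook_tip (a point): Lowest point of the hook pin: 13.5 mm below the spring's origin. With the hook fully home it is 13.5 mm below the anchor block's top.
- eye (a point): Centre of the flat ring (eye) at the other end: 110 mm from the hook axis when slack, 7 mm above the fittings' underside. Ring of 3 mm wire, about 16 mm clear inside, 23 mm outside. It is rigid with the second end fitting, the same size as the first, whose middle is 32 mm from the eye's centre towards the hook (x 66 to 90 mm when slack).
- stretch (a joint): Stretch of the spring in m: 0 slack (fully closed), growing as the eye is pulled away from the hook. The pull is 1.5 N at the first movement and rises 150 N per metre (about 6 N at 30 mm). About 28 mm when the spring sits on the post, 29 to 36 mm needed to pass the eye over the head. The spring does not bend: raise, lower and turn it about its hook, since prying multiplies the force there.
- rest: Plastic rest, fixed, on which the spring lies: white block 110 x 60 mm, top 30 mm above the bench, on a grey foot. Origin on the bench under the spring's hook as placed; x along the block, roughly along the spring.
- thumb_nut: Small brass thumb nut, 18 mm wide, 15 mm high, standing on the module's base plate beside the bed. Bystander. Origin under its centre.
- objective: Steel microscope objective, 32 mm wide, 48 mm high, standing near the module. Bystander. Origin under its centre.
- driver: Screwdriver 160 mm long lying beside the module. Bystander.
- well_plate: Clear six-well plate 85 x 127 x 15 mm. Bystander. Origin under its centre.
- dish: Clear culture dish 60 mm wide, 14 mm high. Bystander. Origin under its centre.
- oil_bottle: Small bottle 36 mm wide, 70 mm high. Bystander. Origin under its centre.
- slide_box: Blue slide box 85 x 100 x 32 mm. Bystander. Origin under its centre.
Not all that is in view belongs to the job. There is more than one size of the spring; the job needs the smallest.

How it is judged:
By the outcome, as a careful person would: the job done as asked, in the order asked, and still so for the second after the job is handed in, with the robot touching nothing.
It also fails if it takes over 72 s, if anything falls off the work surface, if the arm or the gripper's body presses on something with over 40 N, if the wrist force passes 120 N, or if a joint passes its speed limit or range.

## Working session

There is one attempt and no reset: what is moved stays moved. The work goes in short steps, Python scripts to look and compute and a tool call to move; the robot and the scene stay as the last step left them, time stands still between calls to the robot, and variables do not carry over. Pictures are saved under pics/ and viewed, and the job is handed in when it is done.

Besides the shell and the picture viewer there is one more tool, called after ">>>" by a JSON object that holds its "api" and its "payload", one argument or row to a line. carry_out: Moves the arm, as the interface text tells. Its arguments: {"type":"object","properties":{"increments":{"type":"string"},"squeeze":{"type":"number"}},"required":["increments"]}

```bash
ls; mkdir -p pics; python3 - <<'E'
from bench import r
import cv2,numpy as np
s=r.read_state();print(s, r.pinch_z)
for n in("scene","top"):
    p,d=r.camera(n);m=r.camera_model(n);cv2.imwrite(f"pics/{n}0.png",p);np.savez(f"pics/{n}0.npz",p=p,d=d,K=m["K"],E=m["extrinsics"]);print(n,m)
E
```

```text
pics
{'time': 0.0, 'joint_positions': array([ 1.09439377,  0.3328529 , -0.06468232,  1.46094151,  0.02159063,
        1.34990235, -0.08845979]), 'joint_vel': array([-9.49518395e-05,  3.15622180e-04, -6.21055145e-04, -2.49535124e-03,
        2.71329735e-04, -6.79179574e-05, -1.40516070e-03]), 'joint_torque': array([ 1.23325544e-04, -6.23268700e+01,  2.45160400e-02, -3.89890552e+01,
       -6.14643702e-02,  4.00704704e-02,  1.14072068e-04]), 'ee_pos': array([ 0.27380894, -0.56139832,  0.22176565]), 'eef_rot': array([ 8.48063620e-01, -5.29893952e-01, -6.13528237e-04, -3.46390832e-04]), 'ft_force': array([0.3887844 , 1.1759693 , 0.12664073]), 'torque': array([ 0.03267563, -0.02015502,  0.01992466]), 'width': 0.08698459161578904} 0.0187
scene {'K': array([[540.65446311,   0.        , 280.33732489],
       [  0.        , 540.65446311, 209.67539795],
       [  0.        ,   0.        ,   1.        ]]), 'extrinsics': array([[ 8.22627690e-01,  3.93838188e-01, -4.10091654e-01,
         1.08548847e+00],
       [ 5.68580189e-01, -5.70445381e-01,  5.92712945e-01,
        -8.69927347e-01],
       [-5.01897555e-04, -7.20752072e-01, -6.93192758e-01,
         1.09684871e+00],
       [ 0.00000000e+00,  0.00000000e+00,  0.00000000e+00,
         1.00000000e+00]])}
top {'K': array([[454.46845442,   0.        , 278.65100829],
       [  0.        , 454.46845442, 204.30604047],
       [  0.        ,   0.        ,   1.        ]]), 'extrinsics': array([[-0.01602947, -0.99278349,  0.11884443,  0.32336322],
       [-0.99975363,  0.01408879, -0.01715178,  0.0028437 ],
       [ 0.01535363, -0.11909008, -0.99276473,  1.36897826],
       [ 0.        ,  0.        ,  0.        ,  1.        ]])}
```

View pics/scene0.png

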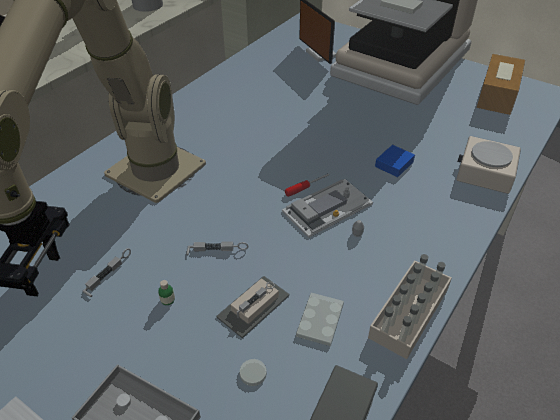

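View pics/top0.png

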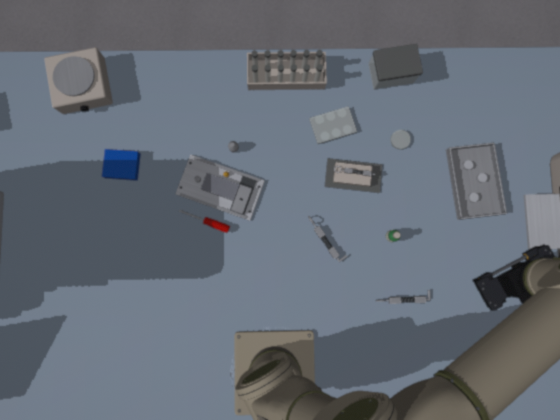

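The module is at scene (327,207) / top (222,187). The rest with the spring is at scene (253,303) / top (353,174).

```bash
python3 - <<'E'
import cv2,numpy as np
s=cv2.imread("pics/scene0.png");t=cv2.imread("pics/top0.png")
def c(i,x0,y0,w,h,f,n): cv2.imwrite(n,cv2.resize(i[y0:y0+h,x0:x0+w],None,fx=f,fy=f,interpolation=cv2.INTER_CUBIC))
c(s,270,170,110,70,7,"pics/a1.png");c(s,210,270,90,70,8,"pics/a2.png");c(t,170,150,100,72,8,"pics/a3.png");c(t,320,150,70,50,11,"pics/a4.png")
E
```

```text
(no output)
```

View pics/a1.png

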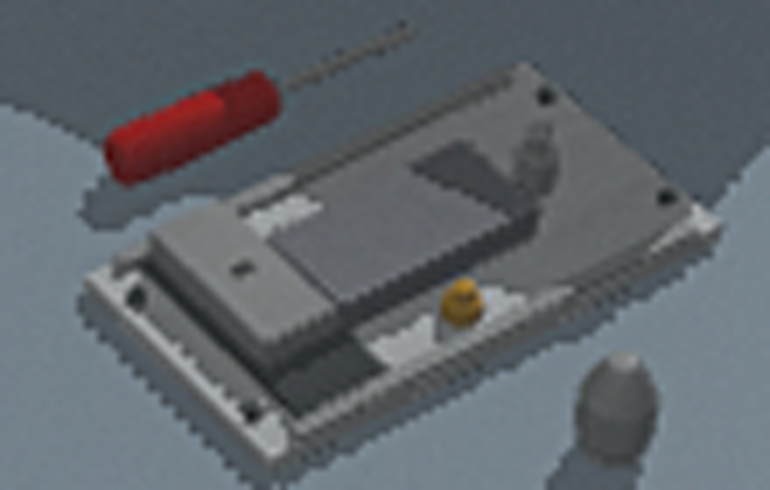

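View pics/a2.png

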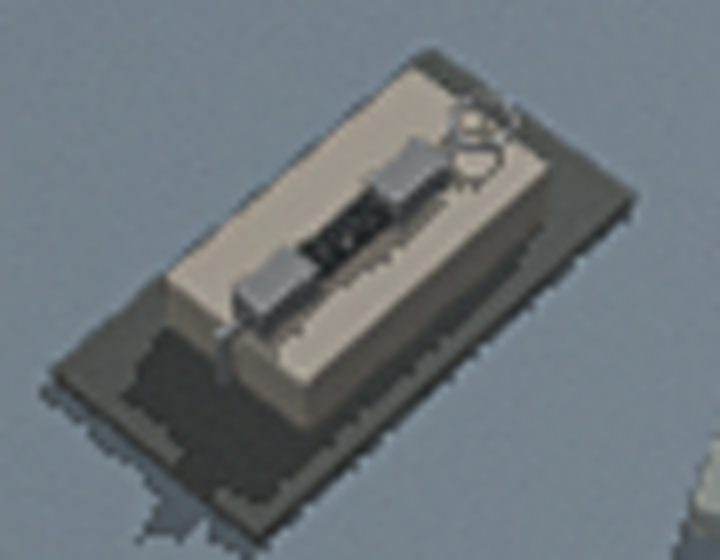

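View pics/a3.png

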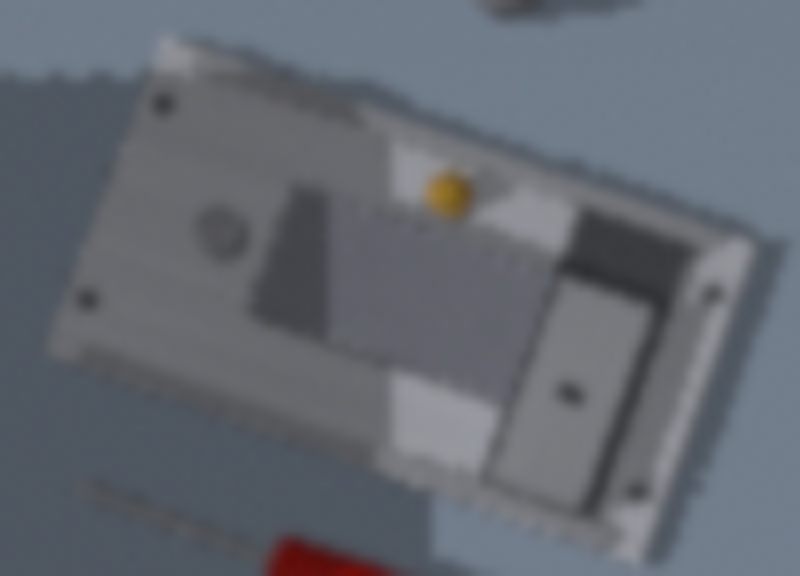

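View pics/a4.png

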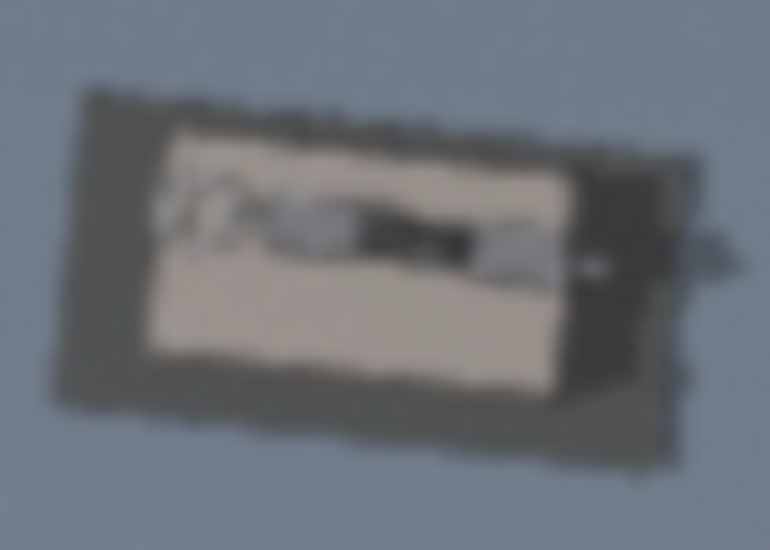

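```bash
cat > h.py <<'E'
import numpy as np,cv2
def load(n,k=0):
    z=np.load(f"pics/{n}{k}.npz");return z
def ray(K,E,uv,z):
    d=E[:3,:3]@np.linalg.inv(K)@np.array([uv[0],uv[1],1.]);o=E[:3,3];t=(z-o[2])/d[2];return o+t*d
def crop(uv,f,x0,y0): return ((uv[0]+.5)/f-.5+x0,(uv[1]+.5)/f-.5+y0)
def proj(K,E,P):
    P=np.atleast_2d(P);q=(P-E[:3,3])@E[:3,:3];q=q@K.T;return q[:,:2]/q[:,2:]
E
python3 - <<'E'
from h import *
S=load("scene");T=load("top")
def R(c,uv,f,x0,y0,z): return ray(c['K'],c['E'],crop(uv,f,x0,y0),z)
s=lambda uv,z:R(S,uv,7,270,170,z); t=lambda uv,z:R(T,uv,8,170,150,z)
f=lambda v:np.round(v*1000,1)
print("hole",f(s((243,269),.028)),f(t((571,393),.028)))
print("post",f(s((541,133),.0425)),f(t((222,232),.04)))
print("corners (-+),(--),(+-),(++)")
for a,b in [((92,275),(640,556)),((268,455),(755,240)),((716,218),(160,38)),((522,66),(50,350))]:
    print(f(s(a,.01)),f(t(b,.01)))
print("block top"); 
for a in [(570,275),(655,300),(585,512),(490,480)]: print(f(t(a,.028)))
for a in [(150,238),(264,345),(338,300),(203,195)]: print(' s',f(s(a,.028)))
s2=lambda uv,z:R(S,uv,8,210,270,z); t2=lambda uv,z:R(T,uv,11,320,150,z)
print("hook",f(s2((228,332),.037)),f(t2((595,266),.037)))
print("eye",f(s2((478,140),.037)),f(t2((198,213),.037)))
print("hook fit top corners s")
for a in [(235,290),(250,315),(320,275),(285,248)]: print(f(s2(a,.044)))
for a in [(370,180),(402,205),(455,162),(412,140)]: print(' e',f(s2(a,.044)))
print("t")
for a in [(475,228),(475,275),(560,240),(558,292)]: print(f(t2(a,.044)))
for a in [(275,200),(270,248),(358,205),(358,260)]: print(' e',f(t2(a,.044)))
d=S['d'];print(d[270+35-3:270+35+4,210+30:210+45].round(3))
E
```

```text
hole [505.6  88.6  28. ] [502.3  91.5  28. ]
post [571.5 215.8  42.5] [562.5 219.2  40. ]
corners (-+),(--),(+-),(++)
[446.2  66.1  10. ] [442.7  67.3  10. ]
[561.7  20.9  10. ] [562.2  22.7  10. ]
[643.  244.2  10. ] [643.1 248.   10. ]
[526.8 283.3  10. ] [523.8 288.4  10. ]
block top
[546.7  91.6  28. ]
[536.8  60.   28. ]
[457.8  86.6  28. ]
[470.2 121.7  28. ]
 s [464.   82.4  28. ]
 s [536.4  56.4  28. ]
 s [547.2  95.2  28. ]
 s [467.6 116.7  28. ]
hook [ 573.  -305.3   37. ] [ 570.7 -305.3   37. ]
eye [ 592.4 -205.2   37. ] [ 586.8 -197.7   37. ]
hook fit top corners s
[ 568.8 -296.    44. ]
[ 578.  -300.6   44. ]
[ 586.3 -277.3   44. ]
[ 571.7 -275.4   44. ]
 e [ 577.6 -240.6   44. ]
 e [ 591.1 -242.7   44. ]
 e [ 594.8 -220.4   44. ]
 e [ 579.1 -221.    44. ]
t
[ 580.3 -271.6   44. ]
[ 567.4 -271.1   44. ]
[ 576.7 -294.5   44. ]
[ 562.5 -293.3   44. ]
 e [ 588.7 -217.6   44. ]
 e [ 575.5 -215.9   44. ]
 e [ 587.  -240.1   44. ]
 e [ 571.9 -239.5   44. ]
[[1.309 1.305 1.313 1.294 1.295 1.291 1.291 1.294 1.295 1.293 1.295 1.307
  1.296 1.3   1.312]
 [1.306 1.305 1.291 1.289 1.285 1.286 1.288 1.292 1.291 1.293 1.296 1.295
  1.299 1.309 1.309]
 [1.301 1.285 1.287 1.288 1.287 1.284 1.291 1.286 1.289 1.292 1.299 1.308
  1.301 1.305 1.305]
 [1.287 1.285 1.288 1.286 1.283 1.285 1.285 1.289 1.288 1.296 1.3   1.305
  1.301 1.302 1.306]
 [1.287 1.284 1.282 1.284 1.283 1.28  1.282 1.288 1.287 1.295 1.302 1.307
  1.305 1.302 1.299]
 [1.279 1.284 1.281 1.285 1.282 1.282 1.283 1.293 1.294 1.299 1.299 1.299
  1.299 1.298 1.3  ]
 [1.285 1.281 1.28  1.278 1.28  1.284 1.289 1.295 1.299 1.297 1.3   1.296
  1.294 1.299 1.298]]
```

```bash
cat >> h.py <<'E'
from scipy.spatial.transform import Rotation as Ro
def Rdown(xang,pitch=0.0):
    # tool x at world angle xang (deg), tool z down; pitch: rotation about tool x (deg)
    c,s=np.cos(np.radians(xang)),np.sin(np.radians(xang))
    M=np.array([[c,s,0],[s,-c,0],[0,0,-1.]]).T
    M=np.column_stack([[c,s,0],[s,-c,0],[0,0,-1.]])
    return Ro.from_matrix(M)*Ro.from_rotvec([np.radians(pitch),0,0])
def plan(st,pos,R):
    C=Ro.from_quat(st['eef_rot']);rv=np.degrees((C.inv()*R).as_rotvec());sh=C.inv().apply(np.array(pos)-st['ee_pos'])
    print("rot",rv.round(2),"shift",sh.round(5)); return rv,sh
def show(st):
    C=Ro.from_quat(st['eef_rot']);X=C.as_matrix()[:,0]
    print("t",round(st['time'],2),"pos",(st['ee_pos']*1000).round(2),"xang",np.degrees(np.arctan2(X[1],X[0])).round(2),"z",C.as_matrix()[:,2].round(4),"F",np.round(st['ft_force'],2),"M",np.round(st['torque'],2),"w",round(st['width']*1000,2))
E
python3 - <<'E'
from h import *
from bench import r
s=r.read_state();show(s)
plan(s,[.574,-.285,.13],Rdown(-9.5))
E
```

```text
t 0.1 pos [ 273.84 -561.44  221.86] xang -64.0 z [-6.0e-04  1.1e-03 -1.0e+00] F [-0.51 -0.16  0.49] M [ 0.04 -0.    0.06] w 87.32
rot [-3.00e-02  7.00e-02 -5.45e+01] shift [-0.11676 -0.39097  0.09198]
```

>>> {"api": "carry_out", "payload": {
  "increments": "0 0 -10 -0.0175 -0.0587 0 0.05; 0 0 -20 -0.035 -0.1174 0.01 0.05; 0 0 -30 -0.0525 -0.176 0.02 0.05; 0 0 -40 -0.07 -0.2346 0.03 0.05; 0 0 -50 -0.0876 -0.2932 0.04 0.05",
  "squeeze": 25
}}

```text
time: 0.72
ee_pos: [0.4999, -0.3526, 0.1814]
eef_rot: [0.993, -0.119, -0.001, -0.001]
ft_force: [0.5, -1.6, -0.2]
width: 0.0514
```

```bash
python3 - <<'E'
from h import *
from bench import r
s=r.read_state();show(s)
plan(s,[.574,-.285,.13],Rdown(-9.5))
E
```

```text
t 0.72 pos [ 499.94 -352.62  181.42] xang -13.68 z [-9.0e-04  1.2e-03 -1.0e+00] F [ 0.49 -1.65 -0.19] M [-0.07 -0.07 -0.02] w 51.38
rot [-0.06  0.06 -4.18] shift [ 0.05602 -0.08317  0.05144]
```

>>> {"api": "carry_out", "payload": {
  "increments": "0 0 -2 0.028 -0.0416 0.02 0.05; -0.06 0.06 -4.2 0.056 -0.0832 0.04 0.05; -0.06 0.06 -4.2 0.056 -0.0832 0.06 0.05; -0.06 0.06 -4.2 0.056 -0.0832 0.08 0.05; -0.06 0.06 -4.2 0.056 -0.0832 0.09 0.05"
}}

```text
time: 1.35
ee_pos: [0.5723, -0.2863, 0.0898]
eef_rot: [0.996, -0.084, -0.001, 0.0]
ft_force: [-0.2, -0.1, 0.9]
width: 0.05
```

```bash
python3 - <<'E'
from h import *
from bench import r
s=r.read_state();show(s)
for n in("scene","top"):
    p,d=r.camera(n);cv2.imwrite(f"pics/{n}1.png",p)
    x0,y0,w,h,f=(200,230,120,100,6) if n=="scene" else (310,130,100,75,8)
    cv2.imwrite(f"pics/b_{n}.png",cv2.resize(p[y0:y0+h,x0:x0+w],None,fx=f,fy=f,interpolation=cv2.INTER_CUBIC))
E
```

```text
t 1.35 pos [ 572.33 -286.33   89.81] xang -9.62 z [-2.2e-03 -1.0e-04 -1.0e+00] F [-0.19 -0.12  0.89] M [-0.05 -0.04  0.01] w 49.97
```

View pics/b_scene.png

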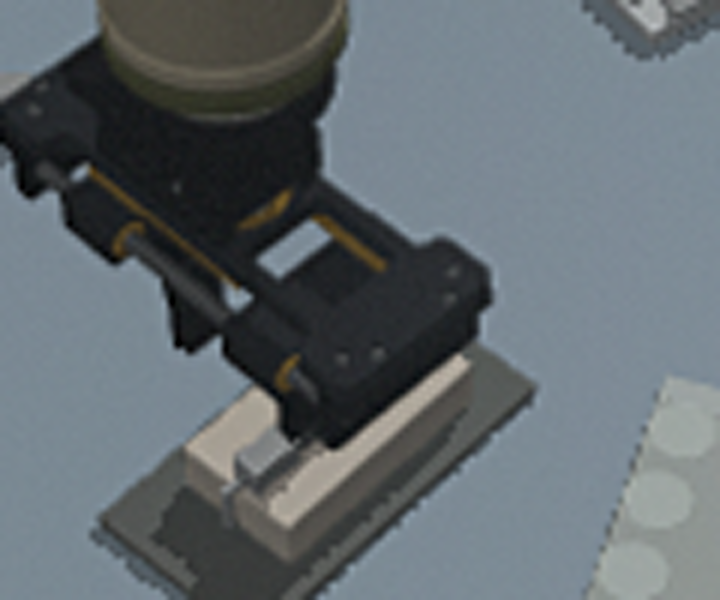

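View pics/b_top.png

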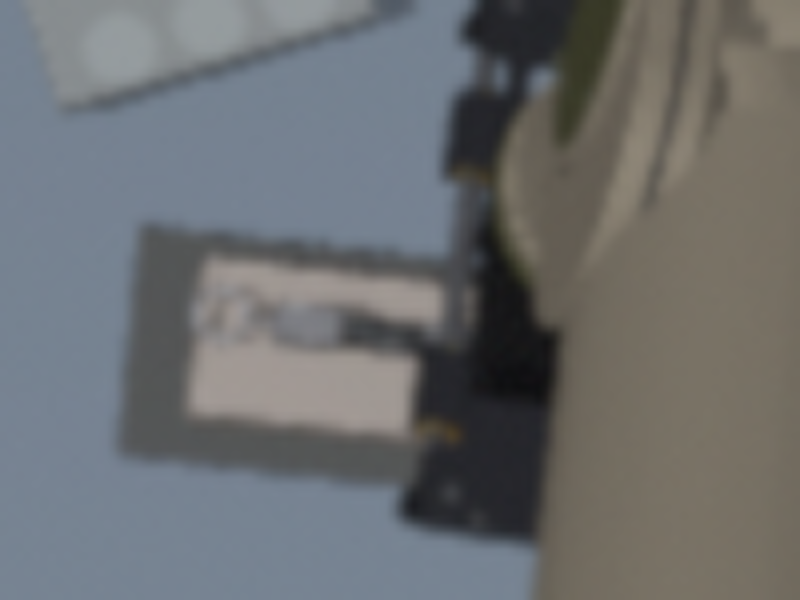

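>>> {"api": "carry_out", "payload": {
  "increments": "0 0.13 0 0.0014 -0.0016 0.02 0.05; 0 0.13 0 0.0014 -0.0016 0.04 0.05; 0 0.13 0 0.0014 -0.0016 0.05 0.05; 0 0.13 0 0.0014 -0.0016 0.055 0.05; 0 0.13 0 0.0014 -0.0016 0.0568 0.05"
}}

```text
time: 2.08
ee_pos: [0.5743, -0.2847, 0.0335]
eef_rot: [0.996, -0.084, 0.0, 0.0]
ft_force: [-0.7, -0.4, 0.3]
width: 0.05
```

>>> {"api": "carry_out", "payload": {
  "increments": "0 0 0 0 0 0 0.03; 0 0 0 0 0 0 0.02; 0 0 0 0 0 0 0.014; 0 0 0 0 0 0 0.008; 0 0 0 0 0 0 0.005",
  "squeeze": 25
}}

```text
time: 2.7
ee_pos: [0.5743, -0.2847, 0.0337]
eef_rot: [0.996, -0.084, 0.0, 0.0]
ft_force: [-1.0, 0.2, 1.4]
width: 0.0136
```

```bash
python3 - <<'E'
from h import *
from bench import r
s=r.read_state();show(s)
E
```

```text
t 2.7 pos [ 574.29 -284.71   33.67] xang -9.6 z [ 6.e-04 -2.e-04 -1.e+00] F [-1.02  0.25  1.43] M [-0.01 -0.02 -0.04] w 13.56
```

>>> {"api": "carry_out", "payload": {
  "increments": "0 0 0 0 0 -0.005 0.005; 0 0 0 0 0 -0.025 0.005; 0 0 0 0 0 -0.05 0.005; 0 0 0 0 0 -0.08 0.005; 0 0 0 0 0 -0.1 0.005"
}}

```text
time: 3.32
ee_pos: [0.575, -0.2849, 0.1366]
eef_rot: [0.996, -0.084, 0.002, 0.001]
ft_force: [0.4, 0.7, -0.9]
width: 0.0136
```

```bash
python3 - <<'E'
from h import *
from bench import r
for n in("scene",):
    p,d=r.camera(n);cv2.imwrite(f"pics/{n}2.png",p)
    x0,y0,w,h,f=(200,210,120,100,6) if n=="scene" else (310,130,100,75,8)
    cv2.imwrite(f"pics/c_{n}.png",cv2.resize(p[y0:y0+h,x0:x0+w],None,fx=f,fy=f,interpolation=cv2.INTER_CUBIC))
s=r.read_state();show(s)
E
```

```text
t 3.38 pos [ 575.88 -285.3   138.87] xang -9.6 z [ 0.0055 -0.0027 -1.    ] F [ 0.84 -1.01  1.24] M [-0.09 -0.2   0.03] w 13.38
```

View pics/c_scene.png

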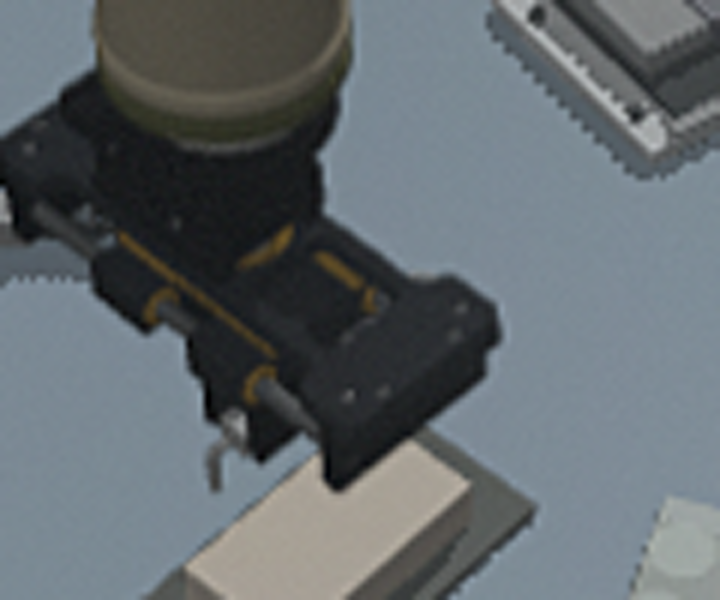

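```bash
python3 - <<'E'
from h import *
S=load("scene")
for uv,z in [((214,489),.120),((213,450),.131)]:
    print(ray(S['K'],S['E'],crop(uv,6,200,210),z)*1000)
# expected hook from grip
for g in (20,22,24):
  print(np.array([575.2,-285])-g*np.array([np.cos(np.radians(80.4)),np.sin(np.radians(80.4))]))
E
python3 - <<'E'
from h import *
from bench import r
s=r.read_state();show(s)
c=np.array([.5034,.0890]);a=np.radians(64);g=.022
p=c+g*np.array([np.cos(a),np.sin(a)]);print(p)
plan(s,[*p,.12],Rdown(-26))
E
```

```text
[ 574.45576715 -310.14135886  120.        ]
[ 568.61334831 -302.25751756  131.        ]
[ 571.86462507 -304.71992074]
[ 571.53108757 -306.69191282]
[ 571.19755008 -308.66390489]
t 3.38 pos [ 575.88 -285.3   138.87] xang -9.6 z [ 0.0055 -0.0027 -1.    ] F [ 0.84 -1.01  1.24] M [-0.09 -0.2   0.03] w 13.38
[0.51304417 0.10877347]
rot [ 0.05 -0.35 16.4 ] shift [-0.12781 -0.3781   0.01747]
```

>>> {"api": "carry_out", "payload": {
  "increments": "0 0 3.3 -0.0183 -0.054 0.002 0.005; 0 0 6.6 -0.0366 -0.108 0.004 0.005; 0 0 9.9 -0.0549 -0.162 0.008 0.005; 0 -0.2 13 -0.0732 -0.216 0.01 0.005; 0 -0.35 16.4 -0.09 -0.267 0.012 0.005"
}}

```text
time: 4.0
ee_pos: [0.531, -0.0051, 0.1259]
eef_rot: [0.974, -0.226, -0.0, 0.0]
ft_force: [0.5, -0.5, -0.4]
width: 0.0133
```

```bash
python3 - <<'E'
from h import *
from bench import r
s=r.read_state();show(s)
plan(s,[.5130,.1088,.10],Rdown(-26))
E
```

```text
t 4.0 pos [531.04  -5.12 125.86] xang -26.09 z [-4.e-04 -9.e-04 -1.e+00] F [ 0.49 -0.51 -0.41] M [-0.02 -0.11  0.01] w 13.35
rot [ 0.06 -0.   -0.09] shift [-0.06631 -0.09441  0.02576]
```

>>> {"api": "carry_out", "payload": {
  "increments": "0 0 0 -0.022 -0.0315 0.002 0.005; 0 0 0 -0.044 -0.063 0.004 0.005; 0 0 0 -0.06 -0.086 0.015 0.005; 0 0 0 -0.0663 -0.0944 0.03 0.005; 0 0 0 -0.0663 -0.0944 0.045 0.005"
}}

```text
time: 4.62
ee_pos: [0.5128, 0.1085, 0.0796]
eef_rot: [0.974, -0.225, -0.0, 0.001]
ft_force: [0.3, -0.3, -2.0]
width: 0.014
```

>>> {"api": "carry_out", "payload": {
  "increments": "0 0 0 0 0 0.008 0.005; 0 0 0 0 0 0.016 0.005; 0 0 0 0 0 0.02 0.005; 0 0 0 0 0 0.022 0.005; 0 0 0 0 0 0.022 0.005"
}}

```text
time: 5.25
ee_pos: [0.5129, 0.1084, 0.0578]
eef_rot: [0.974, -0.225, -0.0, 0.001]
ft_force: [0.7, 0.3, -1.1]
width: 0.0139
```

```bash
python3 - <<'E'
from h import *
from bench import r
for n in("scene","top"):
    p,d=r.camera(n);cv2.imwrite(f"pics/{n}3.png",p)
    x0,y0,w,h,f=(270,150,110,90,7) if n=="scene" else (170,140,100,75,8)
    cv2.imwrite(f"pics/d_{n}.png",cv2.resize(p[y0:y0+h,x0:x0+w],None,fx=f,fy=f,interpolation=cv2.INTER_CUBIC))
s=r.read_state();show(s)
E
```

```text
t 5.35 pos [512.98 108.54  57.92] xang -26.06 z [-3.0e-04 -1.2e-03 -1.0e+00] F [ 0.14  0.43 -1.37] M [-0.02 -0.01 -0.05] w 13.85
```

View pics/d_scene.png

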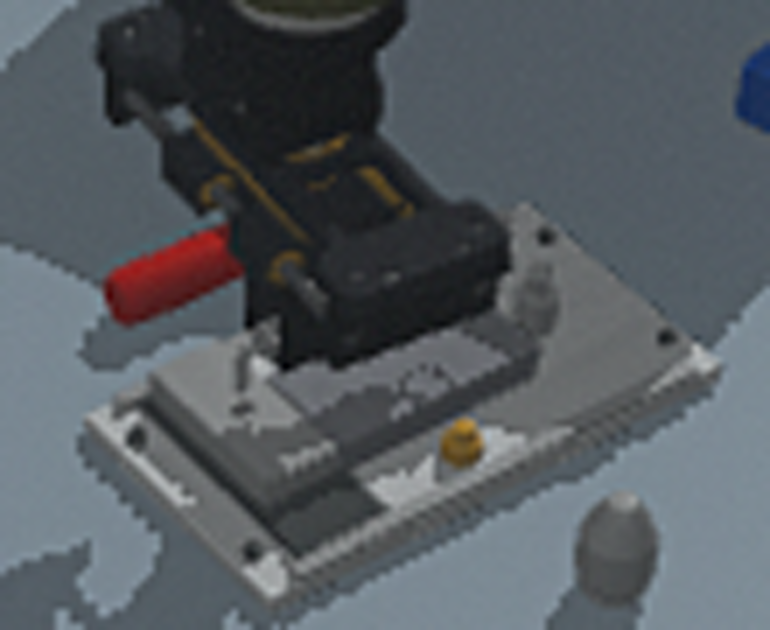

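View pics/d_top.png

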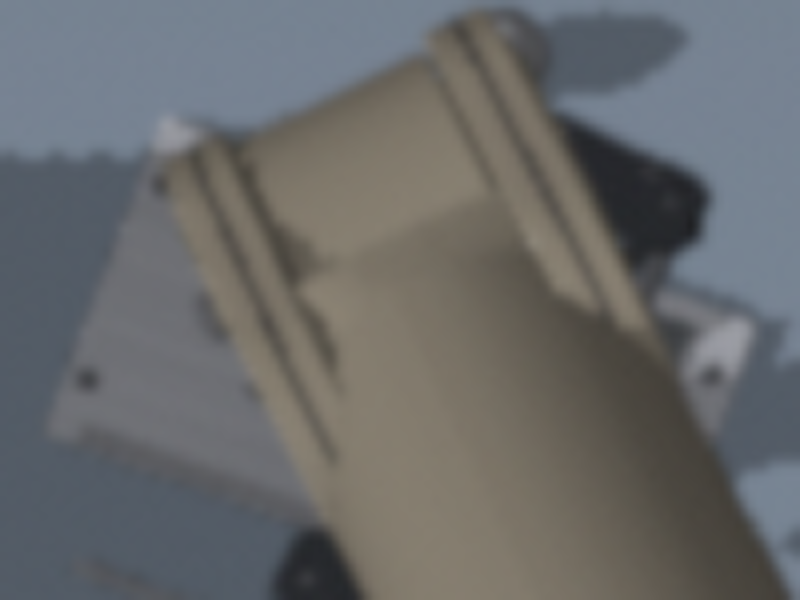

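>>> {"api": "carry_out", "payload": {
  "increments": "0 0 0 0 0 0.004 0.005; 0 0 0 0 0 0.007 0.005; 0 0 0 0 0 0.0095 0.005; 0 0 0 0 0 0.011 0.005; 0 0 0 0 0 0.0115 0.005"
}}

```text
time: 5.98
ee_pos: [0.5129, 0.1085, 0.0463]
eef_rot: [0.974, -0.225, -0.0, 0.001]
ft_force: [0.3, -0.8, -0.6]
width: 0.0138
```

>>> {"api": "carry_out", "payload": {
  "increments": "0 0 0 0 0 0.0005 0.005; 0 0 0 0 0 0.001 0.005; 0 0 0 0 0 0.0015 0.005; 0 0 0 0 0 0.002 0.005; 0 0 0 0 0 0.0025 0.005"
}}

```text
time: 6.6
ee_pos: [0.5129, 0.1085, 0.0438]
eef_rot: [0.974, -0.225, -0.0, 0.001]
ft_force: [-1.0, -0.4, -1.2]
width: 0.0137
```

>>> {"api": "carry_out", "payload": {
  "increments": "0 0 0 0 0 0.0005 0.005; 0 0 0 0 0 0.001 0.005; 0 0 0 0 0 0.0015 0.005; 0 0 0 0 0 0.002 0.005; 0 0 0 0 0 0.0025 0.005"
}}

```text
time: 7.22
ee_pos: [0.5129, 0.1085, 0.0412]
eef_rot: [0.974, -0.225, -0.0, 0.001]
ft_force: [0.1, 0.7, -0.7]
width: 0.0136
```

```bash
python3 - <<'E'
from h import *
from bench import r
for n in("scene",):
    p,d=r.camera(n);cv2.imwrite(f"pics/{n}4.png",p)
    x0,y0,w,h,f=(285,180,60,50,12)
    cv2.imwrite(f"pics/e_{n}.png",cv2.resize(p[y0:y0+h,x0:x0+w],None,fx=f,fy=f,interpolation=cv2.INTER_CUBIC))
s=r.read_state();show(s)
E
```

```text
t 7.28 pos [512.89 108.49  41.18] xang -26.06 z [-6.0e-04 -1.2e-03 -1.0e+00] F [-0.04 -0.04 -1.69] M [-0.02 -0.03 -0.02] w 13.95
```

View pics/e_scene.png

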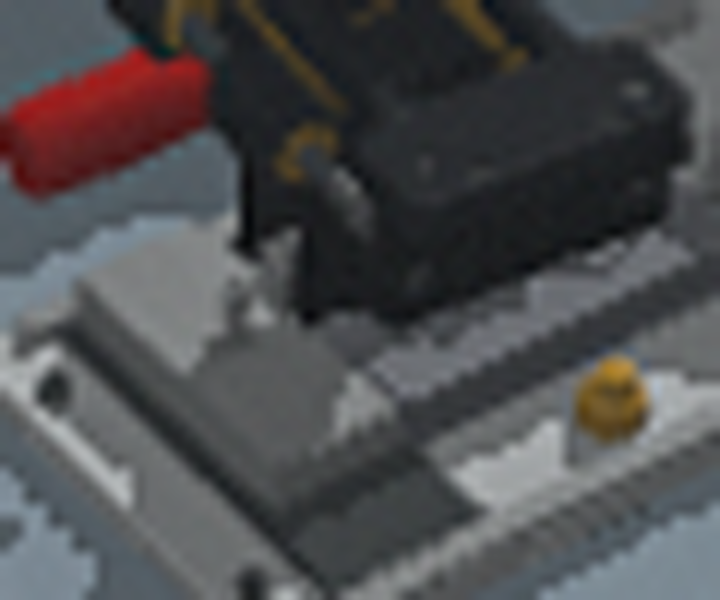

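>>> {"api": "carry_out", "payload": {
  "increments": "0 0 0 0 0 0.0008 0.005; 0 0 0 0 0 0.0016 0.005; 0 0 0 0 0 0.0024 0.005; 0 0 0 0 0 0.0032 0.005; 0 0 0 0 0 0.004 0.005"
}}

```text
time: 7.9
ee_pos: [0.5129, 0.1085, 0.0371]
eef_rot: [0.974, -0.225, -0.0, 0.001]
ft_force: [-0.2, 0.3, -1.5]
width: 0.0139
```

>>> {"api": "carry_out", "payload": {
  "increments": "0 0 0 0 0 0.0008 0.005; 0 0 0 0 0 0.0016 0.005; 0 0 0 0 0 0.0024 0.005; 0 0 0 0 0 0.0032 0.005; 0 0 0 0 0 0.0038 0.005"
}}

```text
time: 8.52
ee_pos: [0.5129, 0.1085, 0.0333]
eef_rot: [0.974, -0.225, -0.0, 0.001]
ft_force: [-0.2, 0.2, -1.7]
width: 0.0142
```

```bash
python3 - <<'E'
from h import *
from bench import r
for n in("scene",):
    p,d=r.camera(n);cv2.imwrite(f"pics/{n}5.png",p)
    x0,y0,w,h,f=(285,180,60,50,12)
    cv2.imwrite(f"pics/f_{n}.png",cv2.resize(p[y0:y0+h,x0:x0+w],None,fx=f,fy=f,interpolation=cv2.INTER_CUBIC))
s=r.read_state();show(s)
E
```

```text
t 8.57 pos [512.81 108.49  33.19] xang -26.06 z [-7.0e-04 -1.2e-03 -1.0e+00] F [ 0.13  0.48 -1.78] M [-0.   -0.06 -0.03] w 13.48
```

View pics/f_scene.png

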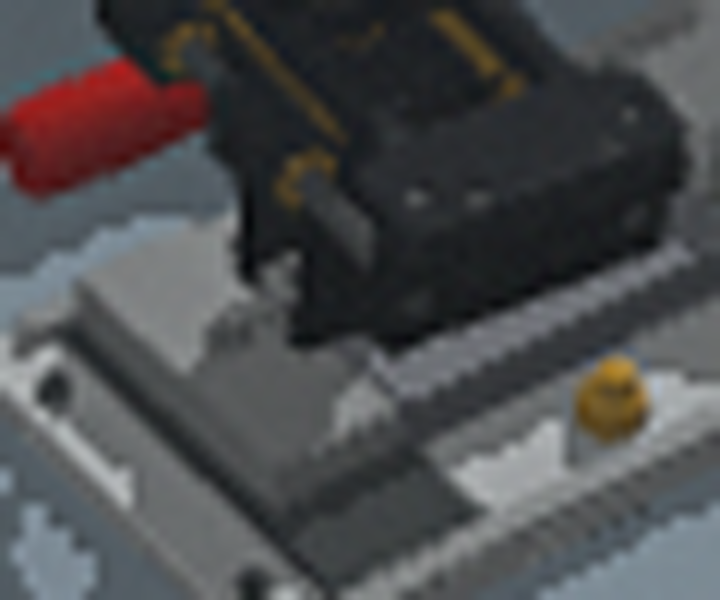

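>>> {"api": "carry_out", "payload": {
  "increments": "0 0 0 0 0 0.0004 0.005; 0 0 0 0 0 0.0008 0.005; 0 0 0 0 0 0.0012 0.005; 0 0 0 0 0 0.0016 0.005; 0 0 0 0 0 0.002 0.005"
}}

```text
time: 9.2
ee_pos: [0.5128, 0.1084, 0.0315]
eef_rot: [0.974, -0.225, -0.0, 0.001]
ft_force: [-4.4, -0.9, 8.9]
width: 0.0136
```

```bash
python3 - <<'E'
from h import *
from bench import r
s=r.read_state();show(s)
E
```

```text
t 9.2 pos [512.84 108.44  31.55] xang -26.06 z [-7.0e-04 -1.5e-03 -1.0e+00] F [-4.38 -0.88  8.94] M [-0.22  0.81 -0.06] w 13.55
```

>>> {"api": "carry_out", "payload": {
  "increments": "0 0 0 0 0 -0.0004 0.02; 0 0 0 0 0 -0.0004 0.03; 0 0 0 0 0 -0.0004 0.04; 0 0 0 0 0 -0.0004 0.04; 0 0 0 0 0 -0.0004 0.04"
}}

```text
time: 9.82
ee_pos: [0.5129, 0.1085, 0.0319]
eef_rot: [0.974, -0.225, -0.0, 0.001]
ft_force: [-0.1, -1.1, -0.3]
width: 0.0391
```

>>> {"api": "carry_out", "payload": {
  "increments": "0 0 0 0 0 -0.01 0.04; 0 0 0 0 0 -0.03 0.04; 0 0 0 0 -0.02 -0.06 0.04; 0 0 0 0 -0.05 -0.08 0.04; 0 0 0 0 -0.09 -0.1 0.04"
}}

```text
time: 10.45
ee_pos: [0.5532, 0.1894, 0.1335]
eef_rot: [0.974, -0.226, 0.0, 0.001]
ft_force: [0.4, -0.1, 0.7]
width: 0.0402
```

```bash
python3 - <<'E'
from h import *
from bench import r
for n in("scene","top"):
    p,d=r.camera(n);cv2.imwrite(f"pics/{n}6.png",p)
    x0,y0,w,h,f=(275,170,80,60,9) if n=="scene" else (170,140,100,75,8)
    cv2.imwrite(f"pics/g_{n}.png",cv2.resize(p[y0:y0+h,x0:x0+w],None,fx=f,fy=f,interpolation=cv2.INTER_CUBIC))
s=r.read_state();show(s)
E
```

```text
t 10.55 pos [553.97 194.49 135.  ] xang -25.82 z [ 0.0036  0.0027 -1.    ] F [-0.32  0.16  0.06] M [ 0.06 -0.02  0.02] w 40.02
```

View pics/g_scene.png

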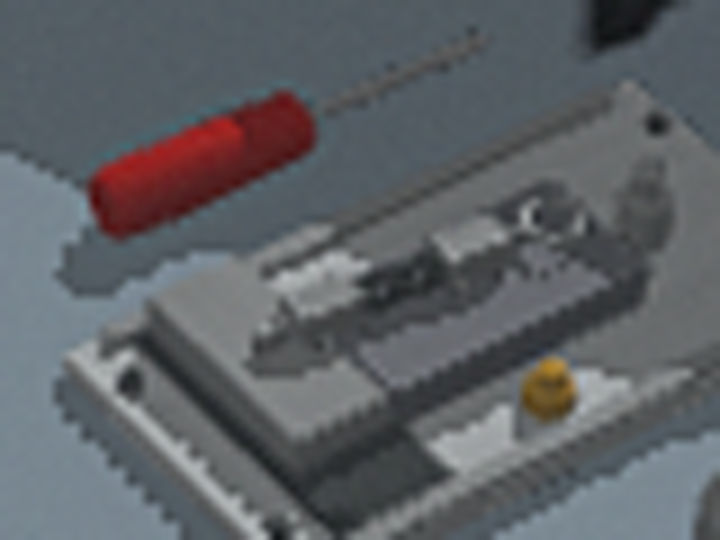

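View pics/g_top.png

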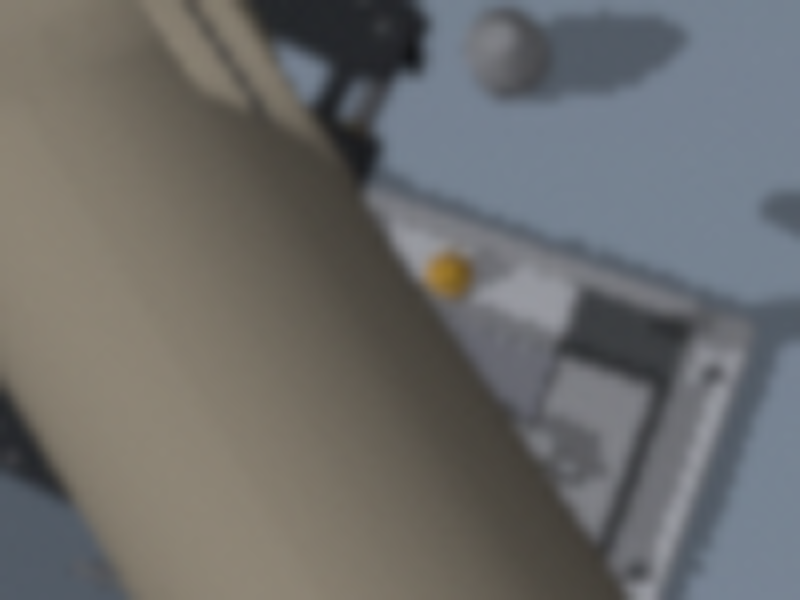

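```bash
python3 - <<'E'
from h import *
S=load("scene");K,E=S['K'],S['E']
p=cv2.imread("pics/scene6.png");x0,y0,w,h,f=275,170,80,60,9
im=cv2.resize(p[y0:y0+h,x0:x0+w],None,fx=f,fy=f,interpolation=cv2.INTER_CUBIC)
a=np.radians(64);ux=np.array([np.cos(a),np.sin(a),0]);uy=np.array([-ux[1],ux[0],0]);o=np.array([.5129,.1085,.028])-.0225*ux
def dr(P,col,cl=True):
    q=(proj(K,E,np.array(P))-[x0,y0]+.5)*f-.5
    cv2.polylines(im,[q.round().astype(int)],cl,col,1)
for xa in (.010,.066):
  for z in (0,.014):
    dr([o+ux*(xa+dx)+uy*dy+[0,0,z] for dx,dy in((0,-.007),(.024,-.007),(.024,.007),(0,.007))],(0,255,0) if z else (0,0,255))
t=np.linspace(0,6.28,30)
dr([o+ux*.11+.0095*(ux*np.cos(k)+uy*np.sin(k))+[0,0,.007] for k in t],(255,255,0))
dr([o+[0,0,.007],o],(255,0,255),False)
cv2.imwrite("pics/g2.png",im)
E
```

```text
(no output)
```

View pics/g2.png

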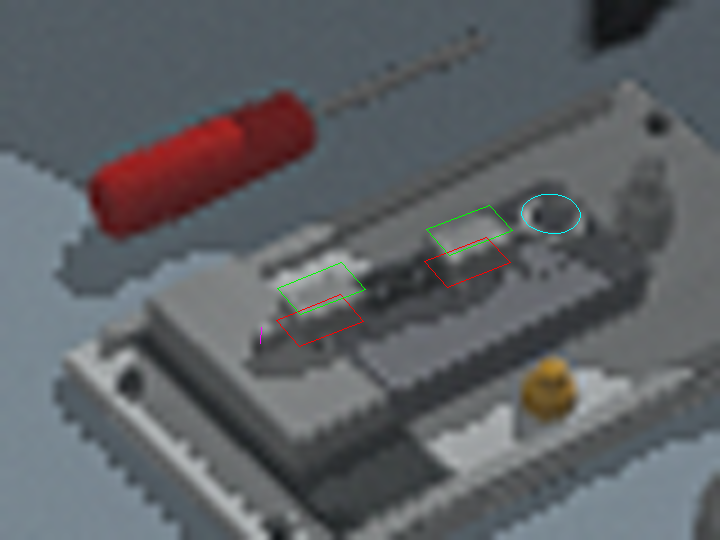

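```bash
cat > ov.py <<'E'
from h import *
import sys
def ov(n,k,x0,y0,w,h,f,c,out):
    S=load(n);K,E=S['K'],S['E'];p=cv2.imread(f"pics/{n}{k}.png")
    im=cv2.resize(p[y0:y0+h,x0:x0+w],None,fx=f,fy=f,interpolation=cv2.INTER_CUBIC);im=cv2.convertScaleAbs(im,alpha=1.5)
    t=np.linspace(0,6.28,40)
    for r_,z,col in((.003,.0425,(0,255,0)),(.0055,.039,(0,255,255)),(.0035,.028,(0,0,255))):
        P=np.array([[c[0]+r_*np.cos(a),c[1]+r_*np.sin(a),z] for a in t]);q=(proj(K,E,P)-[x0,y0]+.5)*f-.5
        cv2.polylines(im,[q.round().astype(int)],True,col,1)
    return im
c=(float(sys.argv[1])/1e3,float(sys.argv[2])/1e3)
a=ov("scene",0,332,178,30,30,20,c,0);b=ov("top",0,182,164,30,30,13,c,0)
b=cv2.resize(b,(195*2-0,195*2));H=600
b=cv2.copyMakeBorder(b,0,600-390,0,0,cv2.BORDER_CONSTANT)
o=np.hstack([a,b]);cv2.imwrite("pics/post.png",cv2.resize(o,(o.shape[1]*3//4,o.shape[0]*3//4)))
E
python3 ov.py 567.8 220.8
```

View pics/post.png

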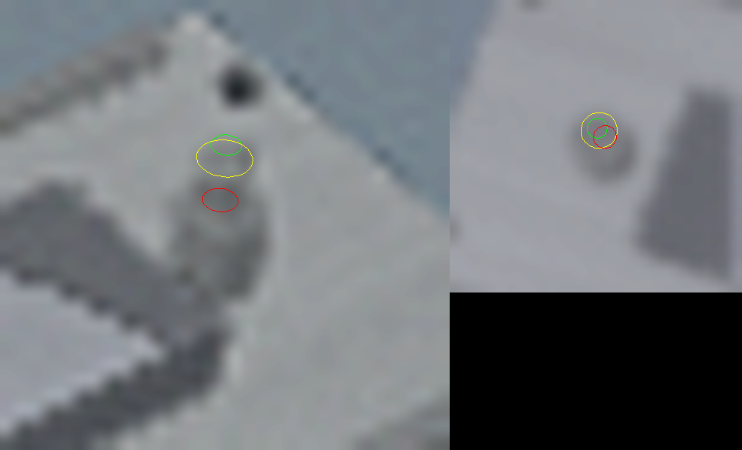

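```bash
python3 - <<'E'
from h import *
from bench import r
s=r.read_state();show(s)
plan(s,[.5374,.1588,.06],Rdown(-26))
plan(s,[.5374,.1588,.032],Rdown(-26))
E
```

```text
t 10.55 pos [553.97 194.49 135.  ] xang -25.82 z [ 0.0036  0.0027 -1.    ] F [-0.32  0.16  0.06] M [ 0.06 -0.02  0.02] w 40.02
rot [-0.23 -0.12  0.18] shift [0.00047 0.03964 0.07485]
rot [-0.23 -0.12  0.18] shift [0.00042 0.03975 0.10285]
```

>>> {"api": "carry_out", "payload": {
  "increments": "-0.2 -0.1 0.2 0.0004 0.02 0.02 0.04; -0.2 -0.1 0.2 0.0004 0.0396 0.05 0.04; -0.2 -0.1 0.2 0.0004 0.0396 0.075 0.04; -0.2 -0.1 0.2 0.0004 0.0396 0.075 0.04; -0.2 -0.1 0.2 0.0004 0.0396 0.075 0.04"
}}

```text
time: 11.18
ee_pos: [0.5378, 0.1592, 0.061]
eef_rot: [0.974, -0.225, 0.001, -0.001]
ft_force: [-0.1, -0.2, 1.1]
width: 0.0401
```

```bash
python3 - <<'E'
from h import *
from bench import r
for n in("scene",):
    p,d=r.camera(n);cv2.imwrite(f"pics/{n}7.png",p)
    x0,y0,w,h,f=(285,160,80,60,9)
    cv2.imwrite(f"pics/i_{n}.png",cv2.resize(p[y0:y0+h,x0:x0+w],None,fx=f,fy=f,interpolation=cv2.INTER_CUBIC))
s=r.read_state();show(s)
plan(s,[.5374,.1588,.032],Rdown(-26))
E
```

```text
t 11.22 pos [538.02 159.27  61.17] xang -26.0 z [ 2.1e-03  8.0e-04 -1.0e+00] F [-0.24 -0.21  0.71] M [-0.08  0.01 -0.01] w 39.98
rot [-0.09 -0.09 -0.  ] shift [-0.0004   0.00074  0.02917]
```

View pics/i_scene.png

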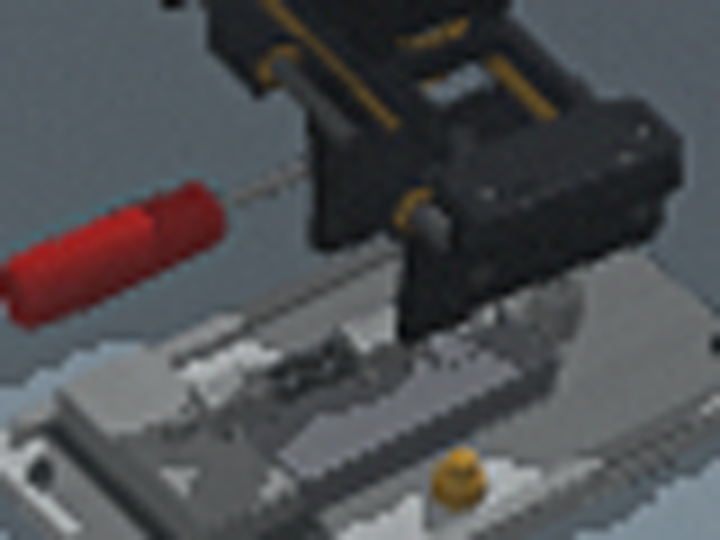

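Fingers sit either side of the eye fitting; the spring is undisturbed. Descending and gripping.

>>> {"api": "carry_out", "payload": {
  "increments": "-0.1 -0.1 0 -0.0004 0.0007 0.01 0.04; -0.1 -0.1 0 -0.0004 0.0007 0.02 0.04; -0.1 -0.1 0 -0.0004 0.0007 0.026 0.04; -0.1 -0.1 0 -0.0004 0.0007 0.0285 0.04; -0.1 -0.1 0 -0.0004 0.0007 0.0292 0.04"
}}

```text
time: 11.85
ee_pos: [0.5374, 0.159, 0.0319]
eef_rot: [0.974, -0.225, -0.0, -0.0]
ft_force: [0.2, 0.9, -0.4]
width: 0.0404
```

>>> {"api": "carry_out", "payload": {
  "increments": "0 0 0 0 0 0 0.03; 0 0 0 0 0 0 0.02; 0 0 0 0 0 0 0.014; 0 0 0 0 0 0 0.008; 0 0 0 0 0 0 0.005",
  "squeeze": 35
}}

```text
time: 12.48
ee_pos: [0.5374, 0.1589, 0.032]
eef_rot: [0.974, -0.225, -0.0, -0.0]
ft_force: [-0.2, 0.8, 0.6]
width: 0.0138
```

```bash
cat >> h.py <<'E'
def goal(st,H,psi,th,L,h=.004):
    a=np.radians(psi);t=np.radians(th)
    ax=np.array([np.cos(t)*np.cos(a),np.cos(t)*np.sin(a),np.sin(t)]);az=np.array([-np.sin(t)*np.cos(a),-np.sin(t)*np.sin(a),np.cos(t)])
    p=np.array(H)+L*ax+h*az
    print("L",L,"th",th,"psi",psi,"->",(p*1e3).round(1),end=" ");return plan(st,p,Rdown(psi-90,th))
E
python3 - <<'E'
from h import *
from bench import r
s=r.read_state();show(s)
u=np.array([np.cos(np.radians(64)),np.sin(np.radians(64)),0])
H=s['ee_pos']-.078*u-[0,0,.004];print(H)
for a in (1,2,3,4,5.2): goal(s,H,64,a,.078)
E
```

```text
t 12.47 pos [537.45 158.95  31.95] xang -26.0 z [-3.e-04  1.e-04 -1.e+00] F [-0.16  0.78  0.61] M [-0.01 -0.03  0.03] w 13.82
[0.50325519 0.08884326 0.02795292]
L 0.078 th 1 psi 64 -> [537.4 158.9  33.3] rot [ 1.    0.02 -0.  ] shift [-0.00e+00  8.00e-05 -1.36e-03]
L 0.078 th 2 psi 64 -> [537.4 158.8  34.7] rot [ 2.    0.02 -0.  ] shift [-0.       0.00019 -0.00272]
L 0.078 th 3 psi 64 -> [537.3 158.7  36. ] rot [ 3.    0.02 -0.  ] shift [-0.       0.00032 -0.00408]
L 0.078 th 4 psi 64 -> [537.2 158.5  37.4] rot [ 4.    0.02 -0.  ] shift [-0.       0.00047 -0.00543]
L 0.078 th 5.2 psi 64 -> [537.1 158.3  39. ] rot [ 5.2   0.02 -0.  ] shift [-0.       0.00068 -0.00705]
```

>>> {"api": "carry_out", "payload": {
  "increments": "1 0 0 0 0.0001 -0.0014 0.005; 2 0 0 0 0.0002 -0.0027 0.005; 3 0 0 0 0.0003 -0.0041 0.005; 4 0 0 0 0.0005 -0.0054 0.005; 5.2 0 0 0 0.0007 -0.007 0.005"
}}

```text
time: 13.1
ee_pos: [0.5372, 0.1583, 0.0391]
eef_rot: [0.973, -0.225, 0.01, -0.045]
ft_force: [-0.7, -0.5, -1.0]
width: 0.0137
```

```bash
python3 - <<'E'
from h import *
from bench import r
s=r.read_state();show(s)
H=np.array([0.50325,0.08884,0.02795])
for st in (5,10,15,20,25): goal(s,H,64,5.2,.078+st/1000)
E
```

```text
t 13.1 pos [537.16 158.29  39.09] xang -26.0 z [ 0.0401  0.0828 -0.9958] F [-0.73 -0.49 -0.98] M [-0.12 -0.01 -0.02] w 13.72
L 0.083 th 5.2 psi 64 -> [539.3 162.8  39.5] rot [-0.08  0.01 -0.  ] shift [-3.00e-05 -5.02e-03  1.00e-04]
L 0.088 th 5.2 psi 64 -> [541.5 167.3  39.9] rot [-0.08  0.01 -0.  ] shift [-3.000e-05 -1.002e-02  1.000e-04]
L 0.093 th 5.2 psi 64 -> [543.7 171.8  40.4] rot [-0.08  0.01 -0.  ] shift [-3.000e-05 -1.502e-02  1.100e-04]
L 0.098 th 5.2 psi 64 -> [545.9 176.2  40.8] rot [-0.08  0.01 -0.  ] shift [-3.000e-05 -2.002e-02  1.200e-04]
L 0.10300000000000001 th 5.2 psi 64 -> [548.1 180.7  41.3] rot [-0.08  0.01 -0.  ] shift [-3.000e-05 -2.502e-02  1.200e-04]
```

>>> {"api": "carry_out", "payload": {
  "increments": "0 0 0 0 -0.002 0 0.005; 0 0 0 0 -0.004 0 0.005; 0 0 0 0 -0.006 0 0.005; 0 0 0 0 -0.008 0 0.005; 0 0 0 0 -0.01 0 0.005"
}}

```text
time: 13.72
ee_pos: [0.5414, 0.1672, 0.0398]
eef_rot: [0.973, -0.225, 0.01, -0.045]
ft_force: [-1.6, -1.5, -0.8]
width: 0.0135
```

>>> {"api": "carry_out", "payload": {
  "increments": "0 0 0 0 -0.002 0 0.005; 0 0 0 0 -0.004 0 0.005; 0 0 0 0 -0.006 0 0.005; 0 0 0 0 -0.008 0 0.005; 0 0 0 0 -0.01 0 0.005"
}}

```text
time: 14.35
ee_pos: [0.5457, 0.1761, 0.0406]
eef_rot: [0.973, -0.225, 0.01, -0.044]
ft_force: [-2.6, -4.6, -1.6]
width: 0.0133
```

```bash
python3 - <<'E'
from h import *
from bench import r
for n in("scene",):
    p,d=r.camera(n);cv2.imwrite(f"pics/{n}8.png",p)
    x0,y0,w,h,f=(285,160,80,60,9)
    cv2.imwrite(f"pics/j_{n}.png",cv2.resize(p[y0:y0+h,x0:x0+w],None,fx=f,fy=f,interpolation=cv2.INTER_CUBIC))
s=r.read_state();show(s)
E
```

```text
t 14.4 pos [545.78 176.38  40.71] xang -25.99 z [ 0.0394  0.0823 -0.9958] F [-3.05 -2.45 -1.74] M [-0.86  0.47 -0.06] w 13.39
```

View pics/j_scene.png

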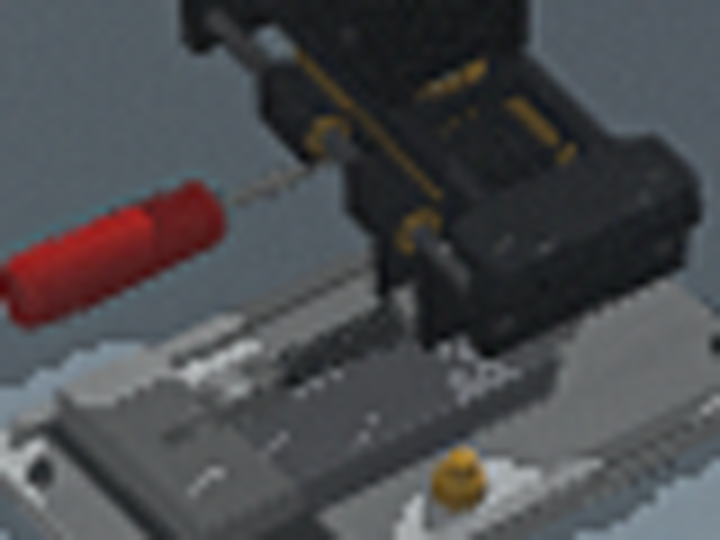

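>>> {"api": "carry_out", "payload": {
  "increments": "0 0 0 0 -0.003 0 0.005; 0 0 0 0 -0.006 0 0.005; 0 0 0 0 -0.009 0 0.005; 0 0 0 0 -0.012 0 0.005; 0 0 0 0 -0.0155 0 0.005"
}}

```text
time: 15.02
ee_pos: [0.5524, 0.1899, 0.0419]
eef_rot: [0.973, -0.225, 0.01, -0.044]
ft_force: [-3.5, -5.1, -1.7]
width: 0.0136
```

```bash
python3 - <<'E'
from h import *
from bench import r
for n in("scene","top"):
    p,d=r.camera(n);cv2.imwrite(f"pics/{n}9.png",p)
    x0,y0,w,h,f=(300,160,60,50,12) if n=="scene" else (170,140,100,75,8)
    cv2.imwrite(f"pics/k_{n}.png",cv2.convertScaleAbs(cv2.resize(p[y0:y0+h,x0:x0+w],None,fx=f,fy=f,interpolation=cv2.INTER_CUBIC),alpha=1.6))
s=r.read_state();show(s)
E
```

```text
t 15.12 pos [552.43 190.22  41.91] xang -25.98 z [ 0.0388  0.0818 -0.9959] F [-3.5  -5.42 -2.82] M [-1.36  0.66 -0.01] w 13.97
```

View pics/k_scene.png

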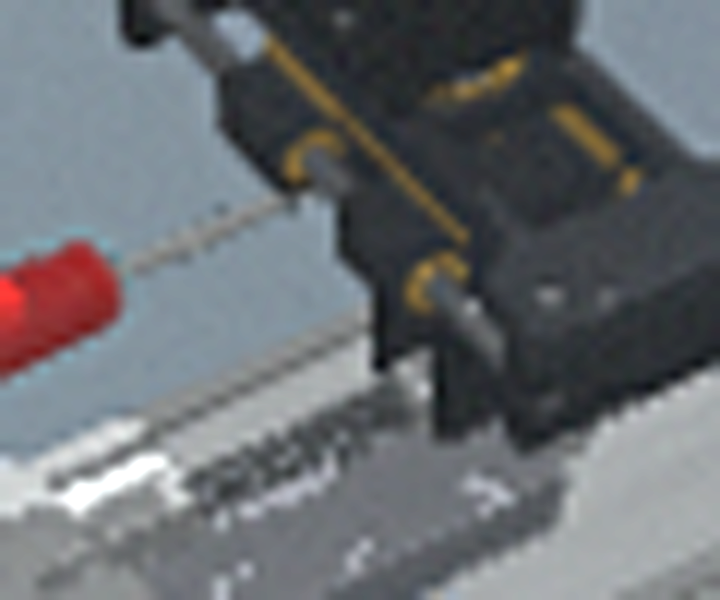

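View pics/k_top.png

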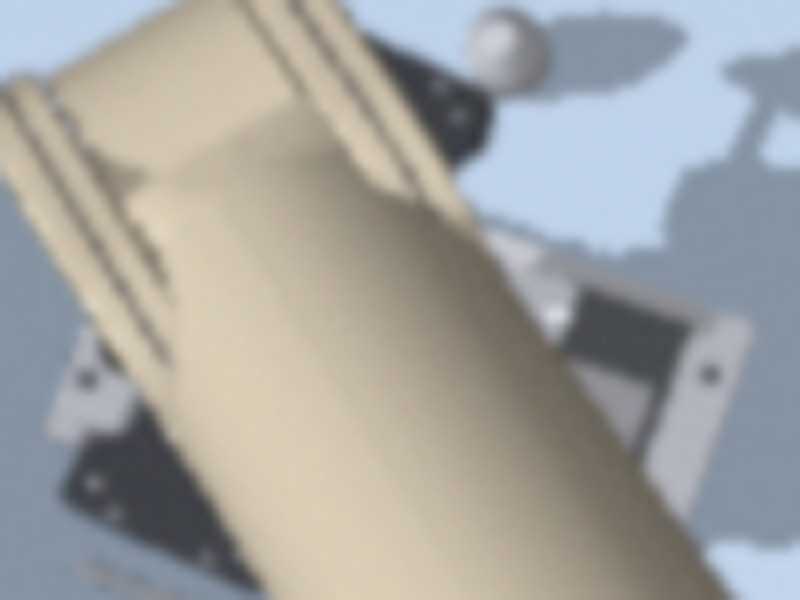

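```bash
python3 - <<'E'
from h import *
from bench import r
s=r.read_state()
H=np.array([0.50325,0.08884,0.02795])
for th in (4.4,3.8,3.4,3.0): goal(s,H,64,th,.1136)
E
```

```text
L 0.1136 th 4.4 psi 64 -> [552.8 190.4  40.7] rot [-0.8   0.06  0.01] shift [ 0.00024 -0.00017  0.00127]
L 0.1136 th 3.8 psi 64 -> [552.8 190.5  39.5] rot [-1.4   0.06  0.01] shift [ 0.00024 -0.00019  0.00246]
L 0.1136 th 3.4 psi 64 -> [552.9 190.6  38.7] rot [-1.8   0.06  0.01] shift [ 0.00024 -0.00019  0.00326]
L 0.1136 th 3.0 psi 64 -> [552.9 190.6  37.9] rot [-2.2   0.06  0.01] shift [ 0.00024 -0.00019  0.00405]
```

>>> {"api": "carry_out", "payload": {
  "increments": "-0.4 0 0 0.0002 -0.0004 0.0006 0.005; -0.8 0 0 0.0002 -0.0005 0.0013 0.005; -1.2 0 0 0.0002 -0.0005 0.0021 0.005; -1.5 0 0 0.0002 -0.0005 0.0026 0.005; -1.8 0 0 0.0002 -0.0005 0.0032 0.005"
}}

```text
time: 15.75
ee_pos: [0.5527, 0.1904, 0.0385]
eef_rot: [0.974, -0.225, 0.006, -0.028]
ft_force: [-3.2, -5.8, -1.8]
width: 0.0135
```

```bash
python3 - <<'E'
from h import *
from bench import r
s=r.read_state();show(s)
H=np.array([0.50325,0.08884,0.02795])
for th in (3.1,2.7,2.3,2): goal(s,H,64,th,.1136)
E
```

```text
t 15.75 pos [552.73 190.41  38.52] xang -26.0 z [ 0.0243  0.0527 -0.9983] F [-3.16 -5.75 -1.79] M [-1.26  0.65 -0.  ] w 13.48
L 0.1136 th 3.1 psi 64 -> [552.9 190.6  38.1] rot [-0.23  0.08 -0.01] shift [ 5.0e-05 -2.1e-04  4.5e-04]
L 0.1136 th 2.7 psi 64 -> [552.9 190.7  37.3] rot [-0.63  0.08 -0.01] shift [ 5.00e-05 -2.30e-04  1.24e-03]
L 0.1136 th 2.3 psi 64 -> [552.9 190.7  36.5] rot [-1.03  0.08 -0.01] shift [ 5.00e-05 -2.50e-04  2.03e-03]
L 0.1136 th 2 psi 64 -> [553.  190.8  35.9] rot [-1.33  0.08 -0.01] shift [ 5.00e-05 -2.60e-04  2.63e-03]
```

>>> {"api": "carry_out", "payload": {
  "increments": "-0.2 0 0 0 -0.0003 0.0004 0.005; -0.4 0 0 0 -0.0004 0.0008 0.005; -0.6 0 0 0 -0.0004 0.0012 0.005; -0.8 0 0 0 -0.0004 0.0016 0.005; -1 0 0 0 -0.0004 0.002 0.005"
}}

```text
time: 16.38
ee_pos: [0.5527, 0.1905, 0.0363]
eef_rot: [0.974, -0.225, 0.004, -0.019]
ft_force: [-2.1, -5.0, -1.3]
width: 0.0138
```

```bash
python3 - <<'E'
from h import *
from bench import r
s=r.read_state();show(s)
H=np.array([0.50325,0.08884,0.02795])
for th in (2,1.6,1.2,.8): goal(s,H,64,th,.1136)
E
```

```text
t 16.38 pos [552.73 190.48  36.3 ] xang -26.01 z [ 0.0158  0.0362 -0.9992] F [-2.09 -4.96 -1.29] M [-1.24  0.77 -0.02] w 13.76
L 0.1136 th 2 psi 64 -> [553.  190.8  35.9] rot [-0.26  0.09 -0.01] shift [ 8.0e-05 -3.3e-04  4.0e-04]
L 0.1136 th 1.6 psi 64 -> [553.  190.8  35.1] rot [-0.66  0.09 -0.01] shift [ 8.0e-05 -3.5e-04  1.2e-03]
L 0.1136 th 1.2 psi 64 -> [553.  190.8  34.3] rot [-1.06  0.09 -0.01] shift [ 9.00e-05 -3.70e-04  1.99e-03]
L 0.1136 th 0.8 psi 64 -> [553.  190.9  33.5] rot [-1.46  0.09 -0.01] shift [ 9.00e-05 -3.80e-04  2.78e-03]
```

>>> {"api": "carry_out", "payload": {
  "increments": "-0.3 0.1 0 0.0001 -0.0004 0.0005 0.005; -0.6 0.1 0 0.0001 -0.0004 0.001 0.005; -0.9 0.1 0 0.0001 -0.0004 0.0016 0.005; -1.2 0.1 0 0.0001 -0.0004 0.0022 0.005; -1.5 0.1 0 0.0001 -0.0004 0.0028 0.005"
}}

```text
time: 17.0
ee_pos: [0.5529, 0.1905, 0.0333]
eef_rot: [0.974, -0.225, 0.001, -0.006]
ft_force: [-3.5, -5.0, -1.3]
width: 0.0132
```

```bash
python3 - <<'E'
from h import *
from bench import r
s=r.read_state();show(s)
H=np.array([0.50325,0.08884,0.02795])
for th in (.4,0): goal(s,H,64,th,.1136)
E
```

```text
t 17.0 pos [552.88 190.51  33.32] xang -26.03 z [ 0.0051  0.011  -0.9999] F [-3.51 -5.04 -1.27] M [-1.28  0.73 -0.05] w 13.24
L 0.1136 th 0.4 psi 64 -> [553.  190.9  32.7] rot [-0.3   0.01 -0.03] shift [-3.0e-05 -4.3e-04  5.8e-04]
L 0.1136 th 0 psi 64 -> [553.  190.9  32. ] rot [-0.7   0.01 -0.03] shift [-3.00e-05 -4.50e-04  1.38e-03]
```

>>> {"api": "carry_out", "payload": {
  "increments": "-0.3 0 0 0 -0.0003 0.0005 0.005; -0.6 0 0 0 -0.0003 0.001 0.005; -0.6 0 0 0 0.0005 0.001 0.005; -0.6 0 0 0 0.0012 0.001 0.005; -0.6 0 0 0 0.002 0.001 0.005"
}}

```text
time: 17.62
ee_pos: [0.552, 0.1887, 0.0322]
eef_rot: [0.974, -0.225, -0.0, -0.001]
ft_force: [-1.1, -2.9, -2.8]
width: 0.0134
```

>>> {"api": "carry_out", "payload": {
  "increments": "0 0 0 0 0.0004 0 0.005; 0 0 0 0 0.0008 0 0.005; 0 0 0 0 0.0012 0 0.005; 0 0 0 0 0.0016 0 0.005; 0 0 0 0 0.002 0 0.005"
}}

```text
time: 18.25
ee_pos: [0.5517, 0.1881, 0.0324]
eef_rot: [0.974, -0.225, 0.001, -0.002]
ft_force: [4.5, 4.4, -8.7]
width: 0.0135
```

```bash
python3 - <<'E'
from h import *
from bench import r
for n in("scene","top"):
    p,d=r.camera(n);cv2.imwrite(f"pics/{n}10.png",p)
    x0,y0,w,h,f=(300,160,60,50,12) if n=="scene" else (170,140,100,75,8)
    cv2.imwrite(f"pics/l_{n}.png",cv2.convertScaleAbs(cv2.resize(p[y0:y0+h,x0:x0+w],None,fx=f,fy=f,interpolation=cv2.INTER_CUBIC),alpha=1.6))
s=r.read_state();show(s)
E
```

```text
t 18.35 pos [551.66 188.16  32.42] xang -26.0 z [ 0.0019  0.0035 -1.    ] F [ 4.29  4.95 -9.  ] M [ 0.88 -1.   -0.15] w 13.57
```

View pics/l_scene.png

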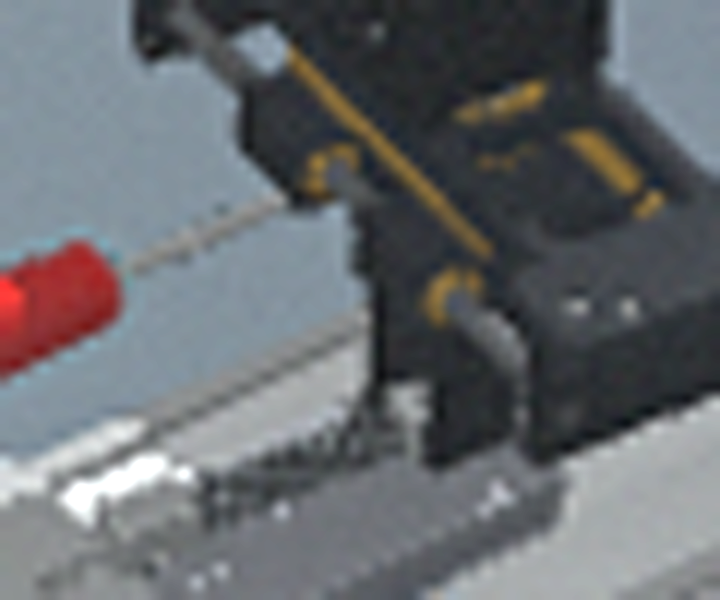

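>>> {"api": "carry_out", "payload": {
  "increments": "0 0 0 0 -0.0003 0 0.005; -0.1 0 0 0 -0.0006 0.0001 0.005; -0.2 0 0 0 -0.0006 0.0002 0.005; -0.2 0 0 0 -0.0006 0.0002 0.005; -0.2 0 0 0 -0.0006 0.0002 0.005"
}}

```text
time: 18.98
ee_pos: [0.5518, 0.1885, 0.0322]
eef_rot: [0.974, -0.225, 0.0, -0.0]
ft_force: [-3.6, -1.7, 0.3]
width: 0.0135
```

```bash
python3 - <<'E'
from h import *
from bench import r
s=r.read_state();show(s)
E
```

```text
t 18.98 pos [551.78 188.54  32.18] xang -26.01 z [ 0.e+00  1.e-04 -1.e+00] F [-3.6  -1.66  0.26] M [-0.37  0.71 -0.03] w 13.53
```

>>> {"api": "carry_out", "payload": {
  "increments": "0 0 0 0 0 0 0.016; 0 0 0 0 0 0 0.022; 0 0 0 0 0 0 0.03; 0 0 0 0 0 0 0.04; 0 0 0 0 0 0 0.04"
}}

```text
time: 19.6
ee_pos: [0.5518, 0.1885, 0.0322]
eef_rot: [0.974, -0.225, 0.0, -0.0]
ft_force: [-0.1, 0.8, 0.1]
width: 0.0378
```

>>> {"api": "carry_out", "payload": {
  "increments": "0 0 0 0 0 -0.01 0.04; 0 0 0 0 0 -0.03 0.04; 0 0 0 0 0 -0.06 0.04; 0 0 0 0 0 -0.1 0.04; 0 0 0 0 0 -0.14 0.04"
}}

```text
time: 20.23
ee_pos: [0.5518, 0.1888, 0.1751]
eef_rot: [0.974, -0.225, 0.001, -0.0]
ft_force: [0.7, -0.1, 0.5]
width: 0.0401
```

>>> {"api": "carry_out", "payload": {
  "increments": "0 0 0 0 0.05 -0.02 0.04; 0 0 0 0 0.1 -0.04 0.04; 0 0 0 0 0.15 -0.05 0.04; 0 0 0 0 0.2 -0.05 0.04; 0 0 0 0 0.25 -0.05 0.04"
}}

```text
time: 20.85
ee_pos: [0.4416, -0.0371, 0.2266]
eef_rot: [0.974, -0.225, 0.002, -0.001]
ft_force: [0.7, -0.8, -0.2]
width: 0.04
```

```bash
python3 - <<'E'
from h import *
from bench import r
o=[]
for n in("scene","top"):
    p,d=r.camera(n);cv2.imwrite(f"pics/{n}11.png",p)
    x0,y0,w,h,f=(290,165,70,55,11) if n=="scene" else (180,150,80,60,9)
    cv2.imwrite(f"pics/m_{n}.png",cv2.convertScaleAbs(cv2.resize(p[y0:y0+h,x0:x0+w],None,fx=f,fy=f,interpolation=cv2.INTER_CUBIC),alpha=1.5))
s=r.read_state();show(s)
E
```

```text
t 20.95 pos [440.54 -40.6  226.4 ] xang -26.36 z [ 0.0029 -0.0015 -1.    ] F [-0.37  0.28 -1.06] M [-0.07 -0.07 -0.05] w 40.13
```

View pics/m_scene.png

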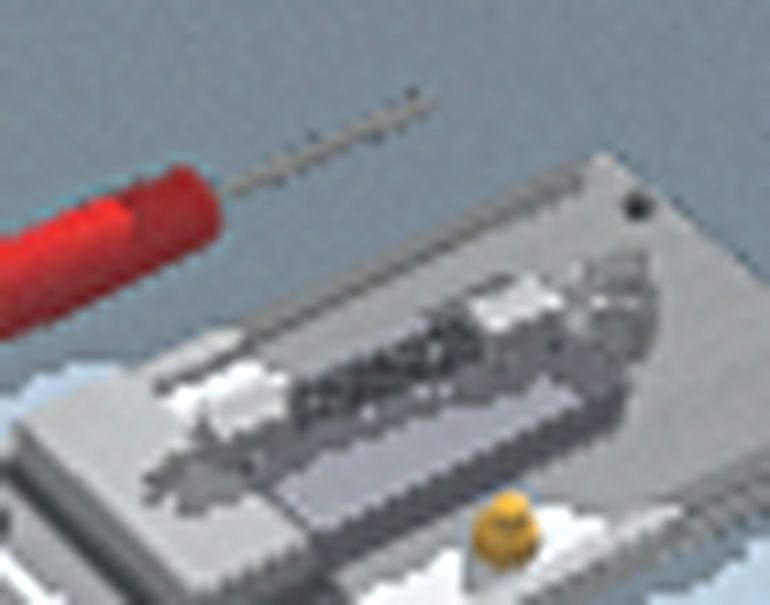

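View pics/m_top.png

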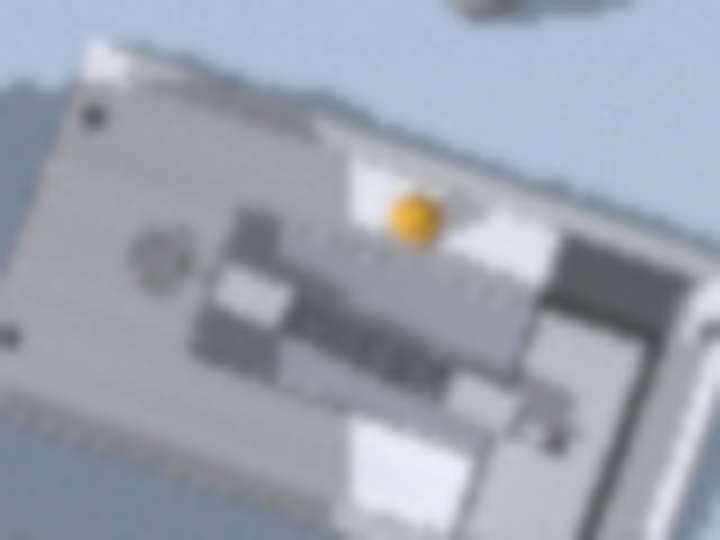

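```bash
cat > ov2.py <<'E'
from h import *
H0=np.array([.5036,.0896,.028]);st=.030;psi=63.9
for n,(x0,y0,w,h,f) in {"scene":(290,165,70,55,11),"top":(180,150,80,60,9)}.items():
    S=load(n);K,E=S['K'],S['E'];p=cv2.imread(f"pics/{n}11.png")
    im=cv2.convertScaleAbs(cv2.resize(p[y0:y0+h,x0:x0+w],None,fx=f,fy=f,interpolation=cv2.INTER_CUBIC),alpha=1.5)
    a=np.radians(psi);ux=np.array([np.cos(a),np.sin(a),0]);uy=np.array([-ux[1],ux[0],0])
    def dr(P,col,cl=True):
        q=(proj(K,E,np.array(P))-[x0,y0]+.5)*f-.5
        cv2.polylines(im,[q.round().astype(int)],cl,col,1)
    for xa in (.010,.066+st):
      for z in (0,.014):
        dr([H0+ux*(xa+dx)+uy*dy+[0,0,z] for dx,dy in((0,-.007),(.024,-.007),(.024,.007),(0,.007))],(0,255,0) if z else (0,0,255))
    t=np.linspace(0,6.28,30)
    dr([H0+ux*(.11+st)+.0095*(ux*np.cos(k)+uy*np.sin(k))+[0,0,.007] for k in t],(255,255,0))
    dr([H0+[0,0,.007],H0],(255,0,255),False)
    cv2.imwrite(f"pics/n_{n}.png",im)
E
python3 ov2.py
```

```text
(no output)
```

View pics/n_scene.png

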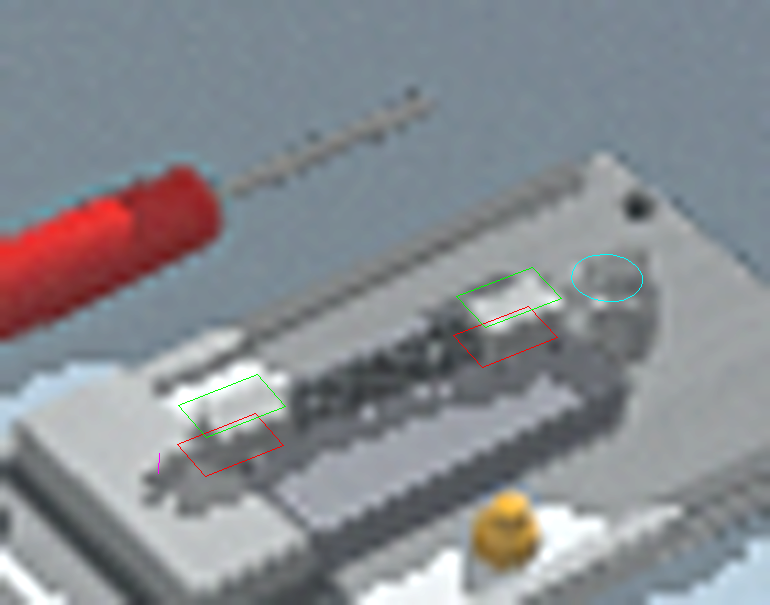

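View pics/n_top.png

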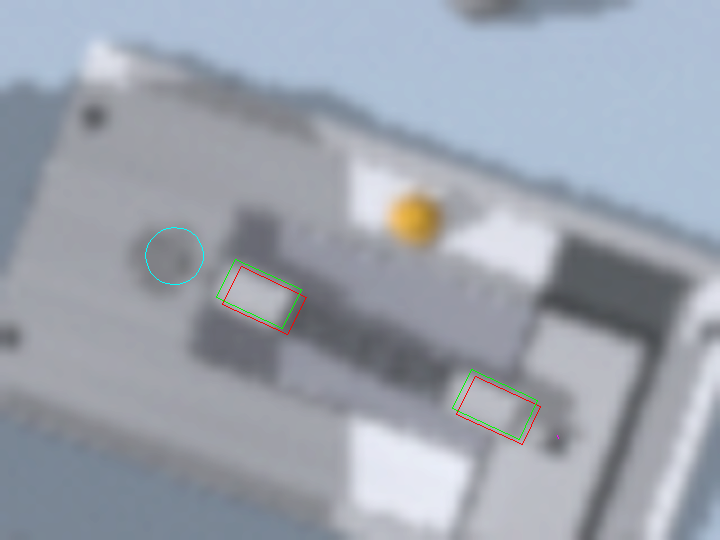

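```bash
python3 - <<'E'
from h import *
from bench import r
D={}
for n in("top","scene"):
    D[n]=[];P=[]
    for i in range(15):
        p,d=r.camera(n);D[n].append(d);P.append(p.astype(float))
    D[n]=np.array(D[n]);np.save(f"pics/D_{n}.npy",D[n]);cv2.imwrite(f"pics/avg_{n}.png",np.mean(P,0).astype(np.uint8))
    m=np.median(D[n],0)
    S=load(n);K,E=S['K'],S['E'];H,W=m.shape
    v,u=np.mgrid[:H,:W];pts=np.stack([(u-K[0,2])/K[0,0]*m,(v-K[1,2])/K[1,1]*m,m],-1)@E[:3,:3].T+E[:3,3]
    np.save(f"pics/pts_{n}.npy",pts)
    z=pts[...,2]*1000
    print(n)
    if n=="top": print("hook fit\n",z[187:202,226:246].round(0).astype(int)); print("eye\n",z[174:190,192:216].round(0).astype(int))
    else: print("hook\n",z[195:213,300:320].round(0).astype(int));print("eye\n",z[184:200,330:352].round(0).astype(int))
show(r.read_state())
E
```

```text
top
hook fit
 [[28 28 28 28 28 27 29 29 28 28 28 27 27 28 29 29 28 28 29 25]
 [29 29 29 28 29 26 28 26 27 28 29 28 17 27 27 28 27 29 27 29]
 [27 28 28 29 27 27 28 26 28 27 27 28 29 28 29 25 30 28 28 28]
 [29 30 28 28 27 28 30 28 29 28 29 26 28 27 28 27 29 28 28 29]
 [28 41 27 41 29 40 28 29 28 27 28 16 29 28 27 27 28 29 29 29]
 [28 42 28 41 42 43 43 41 26 26 27 30 28 26 27 29 30 28 26 28]
 [39 28 41 28 43 42 43 44 41 43 23 28 28 29 29 28 28 27 28 28]
 [30 38 40 44 42 41 41 42 42 42 44 42 27 28 29 28 29 28 27 29]
 [27 28 28 44 41 41 43 42 42 42 42 41 28 28 28 27 27 27 29 27]
 [28 28 29 28 33 43 41 40 43 42 44 38 27 28 28 29 28 28 28 27]
 [28 28 29 27 28 28 30 41 41 43 41 36 38 37 29 28 28 28 29 27]
 [20 28 30 29 28 27 29 27 25 42 34 29 27 38 39 19 28 29 28 30]
 [11 10 12 21 28 29 28 29 16 29 28 29 29 25 29 18 13 28 28 27]
 [10 11 10  9 10 13 23 28 28 27 28 29 27 28 29 13 14 28 28 28]
 [10  9 10 10 10 11 10 15 28 28 28 29 27 27 28 27 30 29 28 28]]
eye
 [[10 11 10  9  8  9 10 10 10  9 10 11  9 11 27 27 29 29 27 12  9 11  9 10]
 [ 9 10  9  8  9 38 36 37  8 11  9 11  9 10 28 30 27 29 28 2
[... 2751 characters left out ...]
29 29 34 25  7  6]
 [24 25 39 41 40 40 39 41 41 40 39 35 32 31 33 34 34 33 33 25  7  7]
 [26 25 36 39 39 38 41 37 39 37 38  8  7  6 23 25 25 24 25 22  7  8]
 [25 37 39 37 39 40 41 39 38 34 33 25  7  8 19 21 23 22 21 19  9  7]
 [39 26 29 37 37 38 35 34 34 30 31 26 24 11 17 19 19 19 17 13  6  5]
 [31 37 29 36 34 34 32 31 29 26 25 26 26 26 12 14 15 13 12  8  7  8]
 [28 34 30 34 30 29 27 26 25 27 25 26 25 26 25 10 11 11  9  8  8  5]
 [25 30 26 26 25 25 26 25 25 25 24 25 24 25 24 26  8  6  7  7  7  8]
 [25 25 25 24 27 26 25 24 25 26 25 25 26 27 24 26 26  7  7  7  7  7]]
t 22.45 pos [442.19 -35.98 224.83] xang -25.99 z [ 1.5e-03  6.0e-04 -1.0e+00] F [-0.16  0.29  0.45] M [-0.03 -0.07 -0.02] w 40.2
```

```bash
python3 -c "
from bench import r
print(r.close_job())"
```

```text
the job is handed in; nothing more can be done
None
```

The spring is mounted: its hook is in the anchor block's hole, and its eye sits round the post below the head, under tension. I handed the job in at about 22.5 s of the 72 s allowed, with the gripper open and well clear.

- **Hook:** I gripped the hook-end fitting and lowered the hook at the hole position measured from the cameras. It went in on the first try with almost no force. It met about 9 N only when the fitting came to rest on the block.
- **Eye:** I re-gripped the eye-end fitting, raised it about 5° about the hook, and stretched the spring by about 35 mm with 6–7 N of pull. I then lowered the eye over the head and eased it back until the post caught it. The axial force reversed at that point, and I let go.

**Last checks (top camera depth):**
- The tops of both fittings are at about 42 mm, which is 14 mm above the bed, so the spring lies flat and the hook is fully home.
- The ring is at about 36–37 mm, all round the post and below the 42 mm head top.
- The two fittings are in the positions expected for about 30 mm of stretch.
- The largest force readings I saw were about 11 N.

**What disagreed:**
- The scene camera's heights read 2–3 mm lower throughout, on the module too, which looks like a calibration offset.
- A downward force of about 9 N appeared briefly as the eye met the post. It disappeared when I eased off before letting go, and I did not establish its cause.
- I did not check the other objects one by one. Those visible in the last close-up views had not moved.

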